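Draw out the pan stand's leg to its mark and squeeze the cam shut

ROBOT

A 6-joint arm with a two-finger parallel gripper is mounted at the origin on the work surface. World frame = base frame: x ahead of the robot, y to its left, z up, the work surface at z = 0. Lengths are in m, angles in rad, forces in N, time in s.
With the tool pointing down it reaches from about 0.35 to 0.85 m from the base axis. Payload 8.1 kg.
Tool frame: the origin (TCP) lies at the very end of the fingers, on their centre line; the grasp point (between the pads) lies 19 mm behind it; x points along the fingers, y is the direction in which the jaws open and shut, and the axes are right-handed (so a half turn about x gives the same grasp; the last joint's range is limited). The gripper opens to 93 mm and grips with 3 to 60 N. Pads are 15 mm wide; open, the fingers measure 128 mm over their backs; the gripper's body (75 mm by 188 mm) begins 65 mm behind the grasp point.
Start: joints at [1.216, 0.13, 1.488, -0, 1.523, -0.085], TCP at [0.16, 0.578, 0.219] pointing down, gripper open.
Joint ranges: [-2.96, 2.96], [-0.89, 2.26], [0.02, 2.5], [-1.34, 4.48], [0, 2.73], [-2.66, 2.66]. Speed limits (rad/s): [2.39, 2.39, 2.79, 3.14, 3.14, 3.14].

INTERFACE

Orientations are given as a rotation vector (axis times angle).
In Python, from plant import * gives the robot as it stands. The module is installed in compiled form; this text tells all that it offers.
- The arm moves only by the tool apply_moves, never from a script. Its argument "series" is a list of rows, each an object with "jaw": the gripper's target within -1 to 1 (shut at 1, half-way at 0, fully open at -1); "linear": the shift along the tool's x, y, z normalised to -1 to 1, where 1 is 0.6 m, a list of three; "roll": the turn about the tool's x normalised to -1 to 1, where 1 is 30 degrees. A call has 1 to 20 rows; each row is the pose to reach, as a shift and turn from the pose measured when the call began, along the tool's axes at that moment; what a row does not reach only later rows make up. A row lasts 1/8 s, in which the tool goes at most 62.5 mm and 10.7 degrees, less where a joint would pass 70% of its speed; a pose out of reach is approached as far as the arm can. A call with a number of a shift or a turn outside -1 to 1 is refused whole. A call with a gripper value outside its range is refused whole. The fingers move at their own pace and stop on an object; "force" is the grip in N (left out, the last holds). Time passes only in rows, so rows that repeat a pose let the fingers close. It gives the time, the measured TCP pose, the force and the opening at its end, in the units of the state.
- read_state(): the state, without advancing time (a new reading comes with each control period).
- read_camera(name): name is "scene" or "top"; returns a dict with "pixels" (400x640x3 uint8, blue, green, red), "intrinsics" (3x3 intrinsics, pixels), "rvec" (rotation vector, rad) and "tvec" (3), from world to camera coordinates, as OpenCV has them. Camera axes: x right, y down, z forward; pixel columns grow to the right and rows downward; lengths in m; the calibration is good to about 2 mm. A picture is of the moment at which its call begins. There is no depth.
- close_job(): hands the job in, once; it reports no verdict.
The state is a dict: "t": time; "q": joint angles; "dq": joint speeds; "joint_torque": joint torques, N m; "tool_pos": TCP position; "orientation": TCP orientation; "force": force on the tool from outside, world axes, zero at the start; "wrist_torque": the same for the moment, N m; "opening": finger opening in m.
Only numpy, scipy, OpenCV 4.12 (cv2) and the standard library are available. Lean on these libraries where they do the work, as an engineer would, in place of code of your own. Each camera call takes 0.05 s, during which the arm holds its last target. There are 200 camera calls.

TASK

Draw the sliding leg of the beech pan stand out until its brass index lines up with the brass length mark on the rail, leaving the steel cam tab open while you draw it. With the leg held there against its spring, squeeze the cam tab fully home towards the wooden post beside it, without letting the leg leave the mark, and finish still gripping tab and post so the leg stays at the mark: do not let go at the end. Do not shift the length mark, and leave the other things on the ledge where they are.

Things in the scene. Friction and masses are not known exactly. Their poses are not given: they have to be found in the camera images.
- stand: Extending beech pan stand, fixed to the ledge, 204 mm (its x) by 300 mm (its y), two rails along its y with tops at 30 mm height, slats at its -y half with tops at 38 mm. Origin: centre of its underside. The leg slides out along the stand's +y.
- leg: Sliding leg (plate, upright end board, fixed post), 0 to 125 mm of travel along the stand's +y, same axes as the stand. Origin: ledge height, between closed tab and post; at the stand's origin when fully in. Plate top 22 mm high. Board 150 mm along x, y = 15 to 25 mm, top 68 mm high; fingers on its -y side can push it out. Post x = -18 to -4 mm, y = -13 to 13 mm, up to 72 mm high.
- grip (a point): Grip point on the leg, 55 mm above its origin. Post and closed tab together measure 36 mm along the stand's x, 18 mm either side of it (open: tab's outer face at +32 mm, post at -18). Over 40 mm of free room beyond post and tab, up to the rails. A spring pulls the leg in with 3 N (in) to 6 N (out): it springs back if let go, even with the cam closed.
- cam: Sliding cam lever carried by the leg: an upright steel tab 14 mm thick (x), 26 mm wide (y), 26 to 72 mm high, beside the post on its +x side. Origin at the leg's origin when open, 14 mm towards -x of it when closed (its stop, 8 mm short of the post); tab faces 18 and 32 mm to +x of its origin. Slides along x with about 5 N of friction, stays where left.
- index_tip (a point): Tip of the 3 mm wide flat brass index pointing along +x from the +x end of the leg's end board, 34 mm high, y = 20 mm in the leg's frame.
- mark_tip (a point): Tip of the 3 mm wide flat brass pointer of the length mark, on the stand's +x rail, pointing along -x at the index, 34 mm high; set 50 to 105 mm out from where the index is with the leg fully in. Held by friction.
- baking_cup: Orange silicone baking cup, 68 mm wide, 38 mm high, standing on the slats of the pan stand behind the leg. Origin: underside. A bystander.
- sugar_bowl: Stainless steel sugar bowl, 100 mm wide, 65 mm high, beyond the stand. Origin: underside. A bystander.
- cruet: Glass cruet with stopper, 60 mm wide, 150 mm high, to the right of the stand. Origin: underside. A bystander.
- caddy: Black plastic caddy with twist cap, 90 mm wide, 140 mm high, left. Origin: underside. A bystander.
- pepper_mill: Turned wooden pepper mill, 56 mm wide, 140 mm high, right. Origin: underside. A bystander.
- spoon: Spoon with a wooden handle lying flat, left and near. Origin: underside. A bystander.

How it is judged:
On the way, in this order (a step that is already met when the one before it is completed fails the run):
1. the leg is at the mark (within 6 mm) with the cam still open (y of index_tip in the frame of mark_tip between -0.006 and 0.006 m and x of cam in the frame of leg above -0.004 m), for 0.2 s.
2. the cam is fully closed with the leg at the mark (y of index_tip in the frame of mark_tip between -0.006 and 0.006 m and x of cam in the frame of leg below -0.012 m), for 0.2 s.
At the end, for the whole second after the job is handed in: The robot still grips post and cam tab (more than 3 N on the tab, 2 N on the leg in all), the cam is closed (beyond 12 of 14 mm), and the leg is held still with its index within 6 mm of the length mark (all of step 2 and linear speed of leg below 0.01 m/s and contact force between the fingers and leg above 2 N and contact force between the fingers and cam above 3 N); the arm keeps its last pose, push and grip.
It fails at once if the cam is slid shut (more than 6 mm) while the leg is more than 9 mm off the mark (x of cam in the frame of leg below -0.006 m and not (y of index_tip in the frame of mark_tip between -0.009 and 0.009 m)).
It fails at once if the length mark is shifted by more than 5 mm (distance of mark_tip from where it was at the start of the episode above 0.005 m).
It fails at once if one of the bystanders is moved more than 25 mm (distance of any of baking_cup, sugar_bowl, cruet, caddy, pepper_mill, spoon from where it was at the start of the episode above 0.025 m).
It also fails if it takes over 38 s, if anything falls off the work surface, if the arm or the gripper's body presses on something with over 40 N, if the wrist force passes 120 N, or if a joint passes its speed limit or range.

## Working session

There is one attempt and no reset: what is moved stays moved. The work goes in short steps, Python scripts to look and compute and a tool call to move; the robot and the scene stay as the last step left them, time stands still between calls to the robot, and variables do not carry over. Pictures are saved under pics/ and viewed, about 8 in all and at most 12, crops included, and the job is handed in when it is done.

Besides the shell and the picture viewer there is one more tool, called after "Call:" in YAML: its name, and indented under it one key for each argument. apply_moves: Moves the arm, as the interface text tells. Its arguments: {"type":"object","properties":{"series":{"type":"array"},"force":{"type":"number"}},"required":["series"]}

```bash
mkdir -p pics
cat > h.py <<'E'
from plant import *
import numpy as np, cv2
def shot(n,f=None):
    c=read_camera(n)
    if f: cv2.imwrite('pics/'+f,c['pixels'])
    return c
def ray(c,uv,z):
    R=cv2.Rodrigues(np.array(c['rvec'],float))[0]; t=np.array(c['tvec'],float).ravel()
    o=-R.T@t; d=R.T@np.linalg.inv(np.array(c['intrinsics']))@np.array([uv[0],uv[1],1.])
    return o+d*(z-o[2])/d[2]
def proj(c,P):
    return cv2.projectPoints(np.array(P,float).reshape(-1,3),np.array(c['rvec'],float),np.array(c['tvec'],float),np.array(c['intrinsics'],float),None)[0].reshape(-1,2)
E
python3 - <<'E'
from h import *
np.set_printoptions(precision=4,suppress=True)
for n in('scene','top'):
    c=shot(n,n+'0.png')
    R=cv2.Rodrigues(np.array(c['rvec'],float))[0];print(n,-R.T@np.ravel(c['tvec']),c['intrinsics'])
print(read_state())
E
```

```text
scene [1.0684 0.5649 1.0552] [[423.1493   0.     313.3513]
 [  0.     423.1493 195.2915]
 [  0.       0.       1.    ]]
top [ 0.4063 -0.0358  1.3028] [[409.8488   0.     317.9748]
 [  0.     409.8488 201.526 ]
 [  0.       0.       1.    ]]
{'t': 0.1, 'q': array([ 1.2156,  0.1311,  1.4891,  0.    ,  1.523 , -0.0854]), 'dq': array([-0.0013, -0.    , -0.0049, -0.0013, -0.0011, -0.0008]), 'joint_torque': array([  0.001 , -56.1341, -49.3097,   0.077 ,   0.0292,  -0.0001]), 'tool_pos': array([0.1597, 0.5778, 0.2177]), 'orientation': array([ 0.2105,  1.5608, -0.213 ]), 'force': array([0.1324, 0.6072, 0.8278]), 'wrist_torque': array([-0.0475, -0.0104, -0.027 ]), 'opening': 0.09304976505198767}
```

View pics/top0.png

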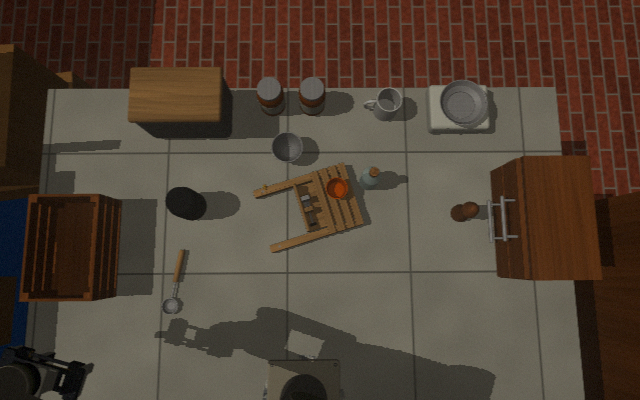

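View pics/scene0.png

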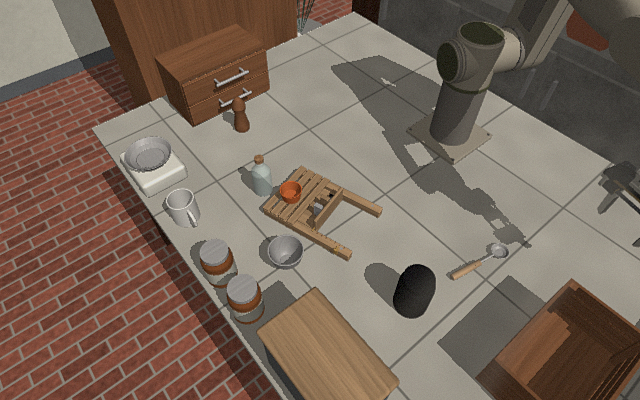

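Run:
```python
import cv2,numpy as np
t=cv2.imread('pics/top0.png')[155:260,245:375]
s=cv2.imread('pics/scene0.png')[160:265,255:390]
t=cv2.resize(t,(780,630)[:2],interpolation=cv2.INTER_CUBIC)[:600]
cv2.imwrite('pics/t0c.png',np.clip(t*1.5,0,255))
s=cv2.resize(s,None,fx=5.7,fy=5.7,interpolation=cv2.INTER_CUBIC)
cv2.imwrite('pics/s0c.png',np.clip(s*1.5,0,255)[:600])
```

```text
[ WARN:0@0.075] global loadsave.cpp:1063 imwrite_ Unsupported depth image for selected encoder is fallbacked to CV_8U.
```

View pics/t0c.png

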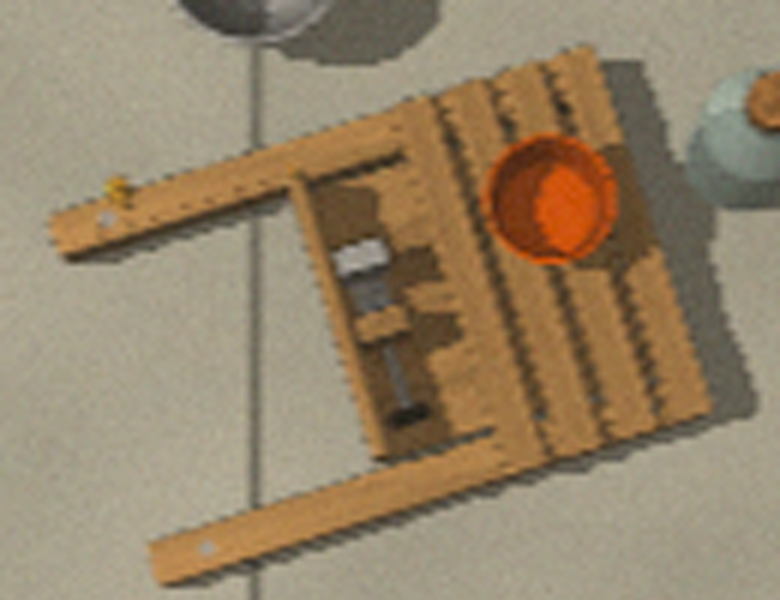

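View pics/s0c.png

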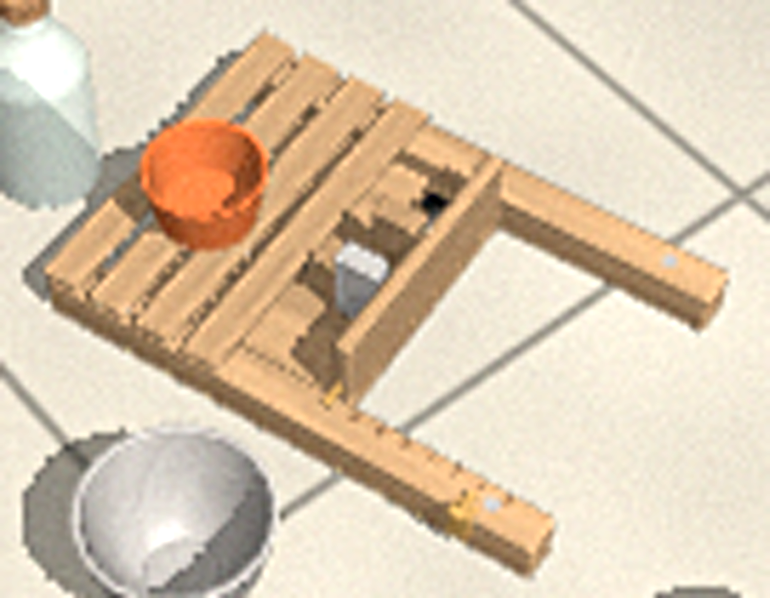

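Run:
```python
from h import *
np.set_printoptions(precision=4,suppress=True)
c=shot('top');s=shot('scene')
def T(u,v):return ((u+.5)/6+245-.5,(v+.5)/6+155-.5)
for n,uv,z in [('r1o',(50,222),.03),('r1i',(68,258),.03),('r2i',(150,545),.03),('r2o',(165,585),.03),('slat+x',(592,45),.038),('slat-x',(712,410),.038),('board+x',(293,182),.068),('board-x',(378,457),.068),('tab',(362,257),.072),('post',(383,322),.072),('mark',(118,190),.034),('cup',(553,197),.076)]:
    print(n,ray(c,T(*uv),z)[:2])
def S(u,v):return ((u+.5)/5.7+255-.5,(v+.5)/5.7+160-.5)
for n,uv,z in [('r1o',(525,575),.03),('r1i',(553,517),.03),('r2i',(697,308),.03),('r2o',(727,270),.03),('slat+x',(47,272),.038),('slat-x',(266,33),.038),('board+x',(340,347),.068),('board-x',(500,160),.068),('tab',(362,262),.072),('mark',(462,500),.034),('index',(333,392),.034)]:
    print('s',n,ray(s,S(*uv),z)[:2])
for n,d,b in(('top',c,(250,160,300,260)),('scene',s,(260,210,360,265))):
    hsv=cv2.cvtColor(d['pixels'],cv2.COLOR_BGR2HSV);x0,y0,x1,y1=b
    sub=hsv[y0:y1,x0:x1];m=(sub[...,0]>18)&(sub[...,0]<32)&(sub[...,1]>165)&(sub[...,2]>70)
    for y,x in np.argwhere(m):print(n,x+x0,y+y0,sub[y,x],ray(d,(x+x0,y+y0),.034)[:2])
```

```text
r1o [0.6241 0.1563]
r1i [0.6049 0.1466]
r2i [0.4552 0.1022]
r2o [0.4348 0.0943]
slat+x [ 0.7159 -0.1288]
slat-x [ 0.5225 -0.1878]
board+x [0.6376 0.0271]
board-x [ 0.497  -0.0158]
tab [ 0.5981 -0.0081]
post [ 0.5648 -0.0186]
mark [0.6402 0.1205]
cup [ 0.6277 -0.105 ]
s r1o [0.6357 0.1672]
s r1i [0.6035 0.1518]
s r2i [0.4601 0.1055]
s r2o [0.4304 0.0978]
s slat+x [ 0.7132 -0.1237]
s slat-x [ 0.5195 -0.1846]
s board+x [0.6371 0.0274]
s board-x [ 0.4957 -0.0126]
s tab [ 0.5969 -0.0043]
s mark [0.6335 0.118 ]
s index [0.6426 0.0283]
top 264 185 [ 19 186 122] [0.6442 0.1213]
top 263 186 [ 21 175 121] [0.641  0.1244]
top 263 187 [ 19 179 107] [0.6378 0.1244]
top 264 187 [ 19 185 124] [0.6378 0.1212]
top 265 187 [ 19 195  97] [0.6378 0.1181]
top 264 188 [ 19 199 109] [0.6346 0.1212]
top 265 188 [ 19 173 100] [0.6346 0.118 ]
```

```bash
cat >> h.py <<'E'
from scipy.spatial.transform import Rotation as Ro
O=np.array([.5733,-.0127]); A=np.radians(17.1)
X=np.array([np.cos(A),np.sin(A)]); Y=np.array([-np.sin(A),np.cos(A)])
def st(p): d=np.array(p)[:2]-O; return d@X,d@Y
def plan(sx,sy,z):
    s=read_state();R=Ro.from_rotvec(s['orientation']).as_matrix()
    w=np.r_[O+sx*X+sy*Y,z]-s['tool_pos']
    ty=R[:,1];r=np.degrees(np.arctan2(X[1],X[0])-np.arctan2(ty[1],ty[0]))
    r=(r+90)%180-90   # world z turn
    print('t',s['t'],'stand xy',np.round(st(s['tool_pos']),4),'z',s['tool_pos'][2].round(4),'F',s['force'].round(1),'open',round(s['opening'],4),'q6',s['q'][5].round(2))
    print('tool x',R[:,0].round(3),'linear',(R.T@w/.6).round(4),'roll',round(r*np.sign(R[2,0])/30,4))
E
python3 -c "
from h import *
plan(0,0,.2)"
```

```text
t 0.2 stand xy [-0.2216  0.6862] z 0.218 F [ 0.3 -0.1  0.3] open 0.0933 q6 -0.09
tool x [-0.    -0.001 -1.   ] linear [ 0.0308 -0.7651  0.9267] roll 1.9147
```

Call:
apply_moves:
  series:
    - {"jaw": -1, "linear": [0.03, -0.2, 0.24], "roll": 0.4}
    - {"jaw": -1, "linear": [0.03, -0.4, 0.48], "roll": 1}
    - {"jaw": -1, "linear": [0.03, -0.765, 0.927], "roll": 1}
    - {"jaw": -1, "linear": [0.03, -0.765, 0.927], "roll": 1}
    - {"jaw": -1, "linear": [0.03, -0.765, 0.927], "roll": 1}
    - {"jaw": -1, "linear": [0.03, -0.765, 0.927], "roll": 1}
    - {"jaw": -1, "linear": [0.03, -0.765, 0.927], "roll": 1}
    - {"jaw": -1, "linear": [0.03, -0.765, 0.927], "roll": 1}
    - {"jaw": -1, "linear": [0.03, -0.765, 0.927], "roll": 1}
    - {"jaw": -1, "linear": [0.03, -0.765, 0.927], "roll": 1}
    - {"jaw": -1, "linear": [0.03, -0.765, 0.927], "roll": 1}
    - {"jaw": -1, "linear": [0.03, -0.765, 0.927], "roll": 1}
    - {"jaw": -1, "linear": [0.03, -0.765, 0.927], "roll": 1}
    - {"jaw": -1, "linear": [0.03, -0.765, 0.927], "roll": 1}
    - {"jaw": -1, "linear": [0.03, -0.765, 0.927], "roll": 1}
    - {"jaw": -1, "linear": [0.03, -0.765, 0.927], "roll": 1}
  force: 20

```text
t: 2.2
tool_pos: [0.5732, -0.0116, 0.2007]
orientation: [0.618, 1.48, -0.62]
force: [0.4, 0.4, 0.5]
opening: 0.0927
```

```bash
python3 -c "
from h import *
plan(0,0,.1)"
```

```text
t 2.2 stand xy [0.0002 0.001 ] z 0.2007 F [0.4 0.4 0.5] open 0.0927 q6 -0.89
tool x [-0.    -0.001 -1.   ] linear [ 0.1679 -0.001   0.0012] roll 0.9176
```

Call:
apply_moves:
  series:
    - {"jaw": -1, "linear": [0, 0, 0], "roll": 0.35}
    - {"jaw": -1, "linear": [0.06, 0, 0], "roll": 0.7}
    - {"jaw": -1, "linear": [0.12, 0, 0], "roll": 0.918}
    - {"jaw": -1, "linear": [0.168, 0, 0], "roll": 0.918}
    - {"jaw": -1, "linear": [0.168, 0, 0], "roll": 0.918}
    - {"jaw": -1, "linear": [0.168, 0, 0], "roll": 0.918}

```text
t: 2.95
tool_pos: [0.5739, -0.0115, 0.1014]
orientation: [0.986, 1.334, -0.986]
force: [-0.1, 0.4, 1.5]
opening: 0.0927
```

Run:
```python
from h import *
plan(0,0,.038)
c=shot('top');s=shot('scene')
t=cv2.resize(c['pixels'][130:260,235:375],None,fx=2.8,fy=4*.7,interpolation=cv2.INTER_CUBIC)
u=cv2.resize(s['pixels'][130:260,235:375],None,fx=2.8,fy=4*.7,interpolation=cv2.INTER_CUBIC)
cv2.imwrite('pics/p1.png',np.clip(np.hstack([t,u])*1.4,0,255).astype('uint8'))
```

```text
t 2.95 stand xy [0.001 0.001] z 0.1014 F [-0.1  0.4  1.5] open 0.0927 q6 -0.41
tool x [ 0.002 -0.001 -1.   ] linear [ 0.1057 -0.0017  0.0015] roll 0.0009
```

View pics/p1.png

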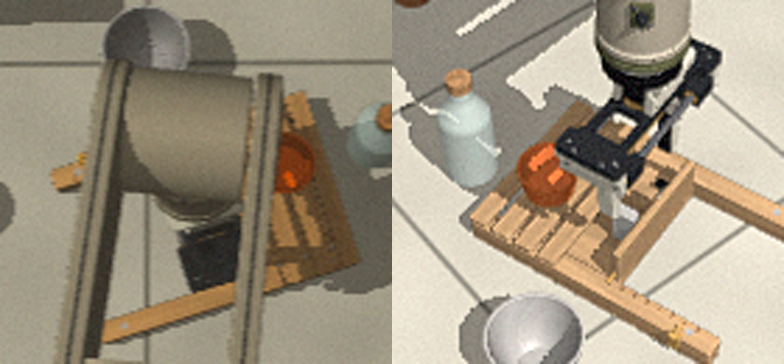

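Call:
apply_moves:
  series:
    - {"jaw": -1, "linear": [0.04, -0.002, 0.004], "roll": 0}
    - {"jaw": -1, "linear": [0.08, -0.002, 0.004], "roll": 0}
    - {"jaw": -1, "linear": [0.106, -0.002, 0.004], "roll": 0}
    - {"jaw": -1, "linear": [0.106, -0.002, 0.004], "roll": 0}
    - {"jaw": -1, "linear": [0.106, -0.002, 0.004], "roll": 0}

```text
t: 3.68
tool_pos: [0.5752, -0.0145, 0.0397]
orientation: [0.987, 1.331, -0.984]
force: [1.0, -0.0, 0.3]
opening: 0.0932
```

Run:
```python
from h import *
plan(0,.08,.037)
```

```text
t 3.675 stand xy [ 0.0013 -0.0023] z 0.0397 F [ 1.  -0.   0.3] open 0.0932 q6 -0.41
tool x [ 0.005 -0.002 -1.   ] linear [ 0.0041 -0.0021 -0.1371] roll 0.0004
```

Call:
apply_moves:
  series:
    - {"jaw": -1, "linear": [0.003, -0.002, -0.015], "roll": 0}
    - {"jaw": -1, "linear": [0.003, -0.002, -0.03], "roll": 0}
    - {"jaw": -1, "linear": [0.003, -0.002, -0.045], "roll": 0}
    - {"jaw": -1, "linear": [0.003, -0.002, -0.06], "roll": 0}
    - {"jaw": -1, "linear": [0.003, -0.002, -0.075], "roll": 0}
    - {"jaw": -1, "linear": [0.003, -0.002, -0.09], "roll": 0}
    - {"jaw": -1, "linear": [0.003, -0.002, -0.105], "roll": 0}
    - {"jaw": -1, "linear": [0.003, -0.002, -0.12], "roll": 0}
    - {"jaw": -1, "linear": [0.003, -0.002, -0.135], "roll": 0}
    - {"jaw": -1, "linear": [0.003, -0.002, -0.145], "roll": 0}
    - {"jaw": -1, "linear": [0.003, -0.002, -0.145], "roll": 0}
    - {"jaw": -1, "linear": [0.003, -0.002, -0.145], "roll": 0}

```text
t: 5.18
tool_pos: [0.5484, 0.0683, 0.0376]
orientation: [0.987, 1.331, -0.984]
force: [1.5, -4.0, 3.4]
opening: 0.0926
```

Run:
```python
from h import *
plan(0,.096,.038)
s=shot('scene','s2.png')['pixels']
u=cv2.resize(s[190:270,285:385],None,fx=7,fy=7,interpolation=cv2.INTER_CUBIC)
cv2.imwrite('pics/p2.png',np.clip(u*1.4,0,255).astype('uint8'))
```

```text
t 5.175 stand xy [0.     0.0848] z 0.0376 F [ 1.5 -4.   3.4] open 0.0926 q6 -0.27
tool x [ 0.005 -0.002 -1.   ] linear [-0.0007 -0.     -0.0187] roll 0.0008
```

View pics/p2.png

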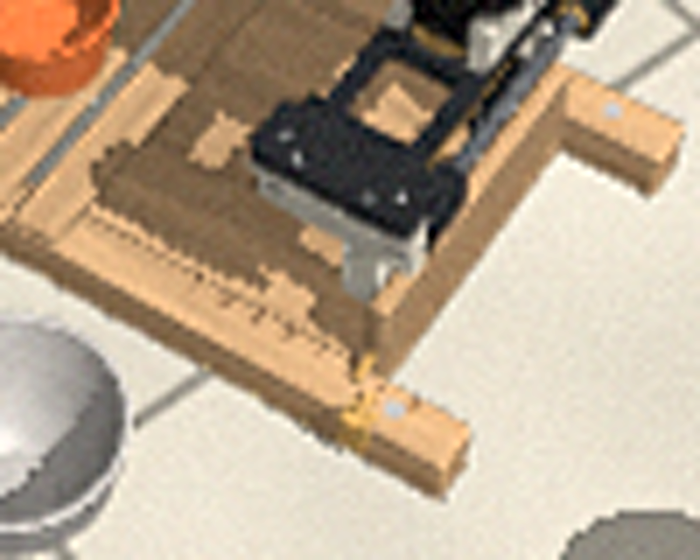

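Run:
```python
from h import *
c=shot('scene');hsv=cv2.cvtColor(c['pixels'],cv2.COLOR_BGR2HSV)
for y in range(236,256):
    for x in range(330,346):
        h=hsv[y,x].astype(int)
        if h[0]>=19 and h[0]<32 and h[1]>130 and h[2]>80: print(x,y,h,np.round(np.array(st(ray(c,(x,y),.034)))*1000,1))
u=cv2.resize(c['pixels'][232:258,324:352],None,fx=20,fy=20,interpolation=cv2.INTER_NEAREST)
def P(sx,sy): return tuple(int(v) for v in (proj(c,[*(O+sx*X+sy*Y),.034])[0]-[324,232]+.5)*20)
for k,yy in enumerate((.09,.1,.11)): cv2.line(u,P(.07,yy),P(.105,yy),[(0,0,255),(0,255,0),(255,0,0)][k],1)
cv2.imwrite('pics/p3.png',np.clip(u*1.3,0,255).astype('uint8'))
```

```text
336 247 [ 19 132 143] [ 94.5 107.5]
335 248 [ 19 154 114] [ 98.9 106.9]
334 249 [ 19 143 178] [103.2 106.3]
335 249 [ 19 144 177] [101.6 108.6]
333 251 [ 19 144  90] [110.2 107.4]
336 251 [ 19 144 117] [105.5 114.4]
333 252 [ 20 142  99] [112.9 109.1]
334 252 [ 19 150 100] [111.3 111.4]
335 252 [ 19 159  96] [109.8 113.7]
337 252 [ 19 138 124] [106.7 118.4]
335 253 [ 19 149 101] [112.5 115.5]
336 253 [ 19 149 115] [111.  117.8]
```

View pics/p3.png

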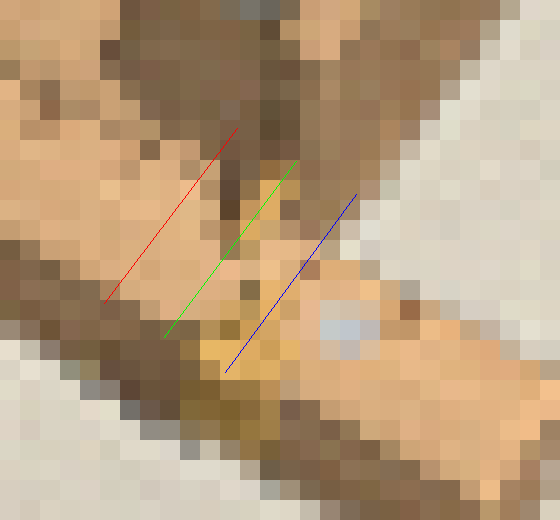

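Call:
apply_moves:
  series:
    - {"jaw": -1, "linear": [0, 0, -0.005], "roll": 0}
    - {"jaw": -1, "linear": [0, 0, -0.01], "roll": 0}
    - {"jaw": -1, "linear": [0, 0, -0.016], "roll": 0}
    - {"jaw": -1, "linear": [0, 0, -0.016], "roll": 0}
    - {"jaw": -1, "linear": [0, 0, -0.016], "roll": 0}

```text
t: 5.9
tool_pos: [0.5457, 0.0772, 0.0376]
orientation: [0.987, 1.331, -0.985]
force: [2.1, -3.3, 4.5]
opening: 0.093
```

Run:
```python
from h import *
plan(0,.096,.038)
px=np.mean([shot('scene')['pixels'].astype(float) for _ in range(6)],0).astype('uint8')
c=shot('scene')
u=cv2.resize(px[232:258,324:352],None,fx=20,fy=20,interpolation=cv2.INTER_CUBIC);v=u.copy()
def P(sx,sy): return tuple(int(v) for v in (proj(c,[*(O+sx*X+sy*Y),.034])[0]-[324,232]+.5)*20)
for k,yy in enumerate((.1,.105,.11)): cv2.line(u,P(.07,yy),P(.105,yy),[(0,0,255),(0,255,0),(255,0,0)][k],1)
cv2.imwrite('pics/p4.png',np.clip(u*1.3,0,255).astype('uint8'))
```

```text
t 5.9 stand xy [0.    0.094] z 0.0376 F [ 2.1 -3.3  4.5] open 0.093 q6 -0.25
tool x [ 0.005 -0.002 -1.   ] linear [-0.0007 -0.     -0.0033] roll -0.0001
```

View pics/p4.png

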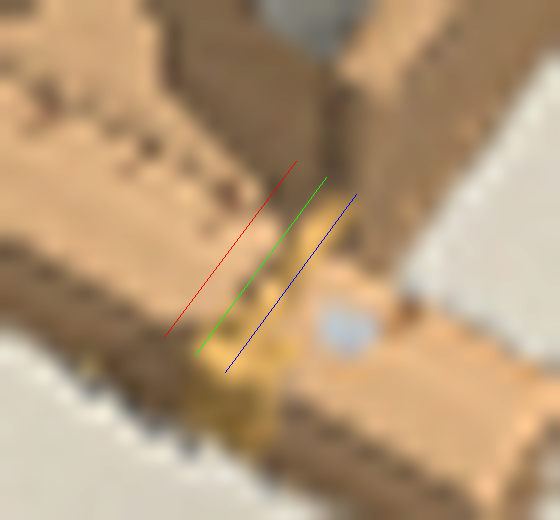

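Call:
apply_moves:
  series:
    - {"jaw": -0.4, "linear": [0, 0, 0], "roll": 0}
    - {"jaw": -0.2, "linear": [0, 0, 0], "roll": 0}
    - {"jaw": 0, "linear": [0, 0, 0], "roll": 0}
    - {"jaw": 0.1, "linear": [0, 0, 0], "roll": 0}
    - {"jaw": 0.2, "linear": [0, 0, 0], "roll": 0}
    - {"jaw": 0.3, "linear": [0, 0, 0], "roll": 0}
    - {"jaw": 0.5, "linear": [0, 0, 0], "roll": 0}
    - {"jaw": 1, "linear": [0, 0, 0], "roll": 0}
    - {"jaw": 1, "linear": [0, 0, 0], "roll": 0}
    - {"jaw": 1, "linear": [0, 0, 0], "roll": 0}
    - {"jaw": 1, "linear": [0, 0, 0], "roll": 0}
    - {"jaw": 1, "linear": [0, 0, 0], "roll": 0}
  force: 25

```text
t: 7.75
tool_pos: [0.5437, 0.0767, 0.036]
orientation: [0.985, 1.334, -0.988]
force: [-1.9, -6.5, -0.7]
opening: 0.0357
```

Run:
```python
from h import *
plan(0,.096,.038)
px=np.mean([shot('scene')['pixels'].astype(float) for _ in range(6)],0).astype('uint8')
c=shot('scene')
u=cv2.resize(px[232:258,324:352],None,fx=14,fy=14,interpolation=cv2.INTER_CUBIC)
def P(sx,sy): return tuple(int(v) for v in (proj(c,[*(O+sx*X+sy*Y),.034])[0]-[324,232]+.5)*14)
for k,yy in enumerate((.1,.105,.11)): cv2.line(u,P(.07,yy),P(.105,yy),[(0,0,255),(0,255,0),(255,0,0)][k],1)
w=cv2.resize(px[198:250,310:366],(392,364),interpolation=cv2.INTER_CUBIC)
cv2.imwrite('pics/p5.png',np.clip(np.hstack([u,w])*1.3,0,255).astype('uint8'))
```

```text
t 7.75 stand xy [-0.0021  0.0942] z 0.036 F [-1.9 -6.5 -0.7] open 0.0357 q6 -0.25
tool x [ 0.001 -0.002 -1.   ] linear [-0.0034  0.0034 -0.0031] roll -0.0005
```

View pics/p5.png

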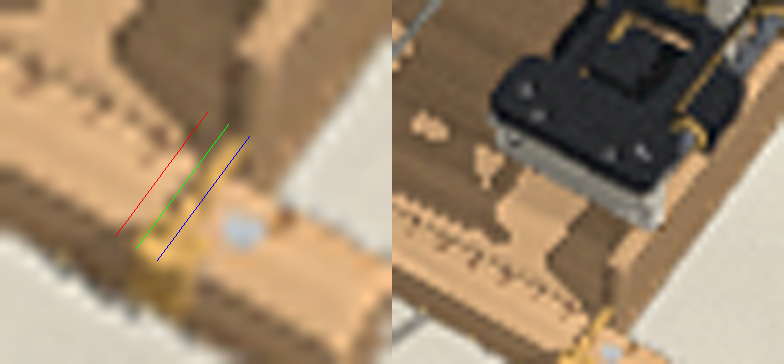

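Run:
```python
from h import *
for _ in range(6): shot('scene')
plan(0,.096,.038); print(read_state()['dq'].round(4))
close_job()
```

```text
t 8.4 stand xy [-0.002   0.0942] z 0.036 F [-1.7 -6.5 -0.5] open 0.0354 q6 -0.25
tool x [ 0.001 -0.002 -1.   ] linear [-0.0034  0.0034 -0.0031] roll -0.0005
[-0.0012 -0.0008  0.0029  0.0006  0.0003 -0.0004]
the job is handed in; nothing more can be done
```

I drew the leg out about 88 mm by pushing the open fingers against the end board. When the index reached the mark I closed the jaws on tab and post at 25 N, and handed the job in at about 8.4 s, still gripping.

- **Alignment:** in the magnified scene view taken with the cam open, index and mark pointer lay in line to within about 1–2 mm (both at about y = 0.109 m in the stand's frame). They looked the same after closing.
- **Cam and grip:** the finger opening was 35.4–35.7 mm, against 36 mm for post plus closed tab. So the cam is fully home. This was read from the opening, because the gripper hid the tab from the cameras.
- **Stillness:** the tool stayed put over the last 0.65 s and the joints were practically still. The force on the tool was about 6.7 N, roughly what the spring should give.
- **Not checked numerically:** I took no final position measurement of the bystanders or the length mark. No unexpected contact force showed at any reading, and the mark looked unmoved in the views.

No check failed. The only small deviation was that the tool shifted about 2 mm along the stand's x as the jaws closed, which did not move the leg off the mark.

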